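# Push the ring holder through the L-shaped slot to the setting position

## Robot

A 6-joint arm with a two-finger parallel gripper is mounted at the origin on the work surface. World frame = base frame: x ahead of the robot, y to its left, z up, the work surface at z = 0. Lengths are in m, angles in degrees, forces in N, time in s.
With the tool pointing down it reaches from about 0.35 to 0.875 m from the base axis. Payload 4.2 kg.
Tool frame: the origin (TCP) lies at the very end of the fingers, on their centre line; the grasp point (between the pads) lies 19 mm behind it; x points along the fingers, z is the direction in which the jaws open and shut, and the axes are right-handed (so a half turn about x gives the same grasp; the last joint's range is limited). The gripper opens to 85 mm and grips with 20 to 120 N. Pads are 22 mm wide; open, the fingers measure 114 mm over their backs; the gripper's body (76 mm by 85 mm) begins 54 mm behind the grasp point. The pads swing forward as they close: fully open they stand 13 mm farther back than shut.
Start: joints at [91.822, 22.042, 0.453, 0, -68.411, -14.817], TCP at [0.141, 0.609, 0.231] pointing down, gripper open.
Joint ranges: [-179.83, 179.83], [-69.29, 118.12], [-61.27, 80.66], [-181.25, 117.63], [-171.15, -9.14], [-177.46, 177.46]. Speed limits (degrees/s): [159.86, 159.86, 180, 180, 180, 180].

## Interface

Orientations are given as a 3x3 rotation matrix whose columns are the frame's x, y, z axes.
In Python, from cell import env, cams gives the robot as it stands.
- The arm moves only by the shell command python3 -m jog 'ROWS' [FORCE]. ROWS is JSON, a list of rows, each an object with "hand": the closure, from 0 (fully open) to 1 (shut); "xyz": the shift along the tool's x, y, z in m, a list of three; "twist": the turn, a rotation vector about the tool's x, y, z in degrees, a list of three. A call has 1 to 12 rows; each row is the pose to reach, as a shift and turn from the pose commanded when the call began, along the tool's axes at that moment; what a row does not reach only later rows make up. A row lasts 1/10 s, in which the tool goes at most 50 mm and 8.59 degrees, less where a joint would pass 70% of its speed; a pose out of reach is approached as far as the arm can. A call with a gripper value outside its range is refused whole. The fingers move at their own pace and stop on an object; FORCE is the grip in N (left out, the last holds). Time passes only in rows, so rows that repeat a pose let the fingers close. It gives the time, the measured TCP pose, the force and the opening at its end, in the units of the state.
- env.get_obs(): the state, without advancing time (a new reading comes with each control period).
- cams.read_camera(name): name is "scene" or "top"; returns a dict with "image" (480x640x3 uint8, blue, green, red), "fx", "fy", "cx", "cy" (pixels), "camera_from_world" (4x4, takes a point from world to camera coordinates). Camera axes: x right, y up, looking along -z (the intrinsics and any distortion apply to the point x, -y, -z); pixel columns grow to the right and rows downward; lengths in m; the calibration is good to about 2 mm. A picture is of the moment at which its call begins. There is no depth.
- env.close_job(): hands the job in, once; it reports no verdict.
The state is a dict: "time_s": time; "joints": joint angles; "dq": joint speeds; "joint_torque": joint torques, N m; "eef_pos": TCP position; "eef_rot": TCP orientation; "contact_force": force on the tool from outside, world axes, zero at the start; "moment": the same for the moment, N m; "width": finger opening in m.
Only numpy, scipy, OpenCV 4.12 (cv2) and the standard library are available. Lean on these libraries where they do the work, as an engineer would, in place of code of your own. Each camera call takes 0.05 s, during which the arm holds its last target.

## Task

Bring the ring holder to its setting position: push it with the fingertips along the long leg of the L-shaped slot in the aluminium plate, round the corner, and along the short leg until its pin is fully home against the slot's closed end. Only push it: do not pinch, lift or tip it, so that its pin stays in the slot all the way. Leave everything else on the bench where it stands.

Things in the scene. Friction and masses are not known exactly. Their poses are not given: they have to be found in the camera images.
- setting_plate: Aluminium plate, 170 (its x) x 144 (its y) x 18 mm high, fixed to the bench. Origin: centre of its underside; z up. An open-topped slot 15 mm wide and 14 mm deep, in the shape of an L, is cut in its top: the long leg runs along the plate's +x, then the short leg runs from the corner along the plate's +y. Both ends are closed.
- slot_start (a point): On the slot's centre line at the level of the plate's top, near the closed end of the long leg: the holder's axis here has its pin against that end. The holder begins on the long leg up to 30 mm from here.
- slot_corner (a point): Where the centre lines of the two legs cross, at the level of the plate's top, 100 mm from slot_start. The pin has 1.5 mm play to each side in both legs: to enter the short leg the holder must be pushed to the very end of the long leg, where its axis stands up to 1.5 mm beyond this point.
- slot_end (a point): On the short leg's centre line at the level of the plate's top, 74 mm from slot_corner: the holder's axis here has its pin against the closed end.
- ring_holder: Loose ring holder, 0.3-0.6 kg, standing on the plate: steel base 54 mm across, 14 mm high; wooden barrel 40 mm across up to 38 mm; gold ring with a round blue-violet stone up to 60 mm. A pin 12 mm across and 12 mm long hangs from the base into the slot. Origin: on the axis at the base's underside, z up; its yaw is free. Only its weight holds it down. Slides at up to 5 N; pushed low on the base it does not tip.
- stone_dish: Bystander: small white ceramic dish, 48 mm across, 16 mm high, standing on the plate in the elbow of the slot. Origin: centre of its underside.
- bench_brush: Bystander: wooden bench brush, 150 x 34 mm, 34 mm high, lying beside the plate. Origin: centre of its underside.
- graver: Bystander: hand graver with wooden handle, 140 mm long, lying beyond the plate's +x edge.
- polish_jar: Bystander: small jar 44 mm across, 45 mm high, beside the plate. Origin: centre of its underside.
- ring_box: Bystander: closed ring box 52 x 52 mm, 38 mm high, beside the plate. Origin: centre of its underside.
- flux_bottle: Bystander: bottle 50 mm across, 120 mm high, off to the robot's right. Origin: centre of its underside.
- tool_mug: Bystander: mug 72 mm across, 90 mm high, off to the robot's left. Origin: centre of its underside.
Things that resemble listed ones, but are neither listed nor needed, are in the scene too. What is meant by the ring_holder is not turquoise, and is the smaller of those in its own colour.

How it is judged:
By the outcome, as a careful person would: the job done as asked, in the order asked, and still so for the second after the job is handed in, with the robot touching nothing.
It also fails if it takes over 53 s, if anything falls off the work surface, if the arm or the gripper's body presses on something with over 40 N, if the wrist force passes 120 N, or if a joint passes its speed limit or range.

## Working session

There is one attempt and no reset: what is moved stays moved. The work goes in short steps, Python scripts to look and compute and a shell command to move; the robot and the scene stay as the last step left them, time stands still between calls to the robot, and variables do not carry over. Pictures are saved under pics/ and viewed, and the job is handed in when it is done.

```bash
mkdir -p pics; ls
python3 - <<'E'
from cell import env,cams
import cv2,numpy as np
o=env.get_obs();print(o)
for n in("scene","top"):
    c=cams.read_camera(n);cv2.imwrite(f"pics/{n}0.png",c["image"]);print({k:v for k,v in c.items() if k!="image"})
E
```

```text
pics
{'time_s': 0.0, 'joints': array([ 9.18230886e+01,  2.20896123e+01,  3.77372586e-01, -2.97620745e-02,
       -6.84099410e+01, -1.48192140e+01]), 'dq': array([-0.01687411,  0.0717824 , -0.03749948, -0.02476671,  0.09969774,
       -0.05286709]), 'joint_torque': array([-3.06485790e-04, -3.92287946e+01,  1.88401240e+01,  4.18623179e+00,
       -4.62168930e-03, -3.21760709e-06]), 'eef_pos': array([0.14037134, 0.60841713, 0.23021524]), 'eef_rot': array([[-4.14918074e-04,  9.74342174e-01, -2.25071448e-01],
       [-2.14669519e-03, -2.25071817e-01, -9.74339812e-01],
       [-9.99997610e-01,  7.88885961e-05,  2.18500202e-03]]), 'contact_force': array([-0.26045178, -0.26101092,  0.39860399]), 'moment': array([ 0.00531732,  0.02230972, -0.0026803 ]), 'width': 0.08505429050869899}
{'fx': 480.28160698590057, 'fy': 480.28160698590057, 'cx': 316.37587487815335, 'cy': 235.8800432394594, 'camera_from_world': array([[-0.85636512,  0.51636156,  0.00308475,  0.49442777],
       [-0.28300954, -0.47434007,  0.83361088,  0.13177844],
       [ 0.43190784,  0.71300227,  0.55234354, -1.45186342],
       [ 0.        ,  0.        ,  0.        ,  1.        ]])}
{'fx': 454.89154386924554, 'fy': 454.89154386924554, 'cx': 322.9561614846678, 'cy': 241.02124045673128, 'camera_from_world': array([[-0.02036755, -0.99979024, -0.00215385,  0.0042111 ],
       [ 0.98282597, -0.02041706,  0.18340192, -0.5822084 ],
       [-0.18340742,  0.00161859,  0.98303565, -1.14961472],
       [ 0.        ,  0.        ,  0.        ,  1.        ]])}
```

View pics/scene0.png

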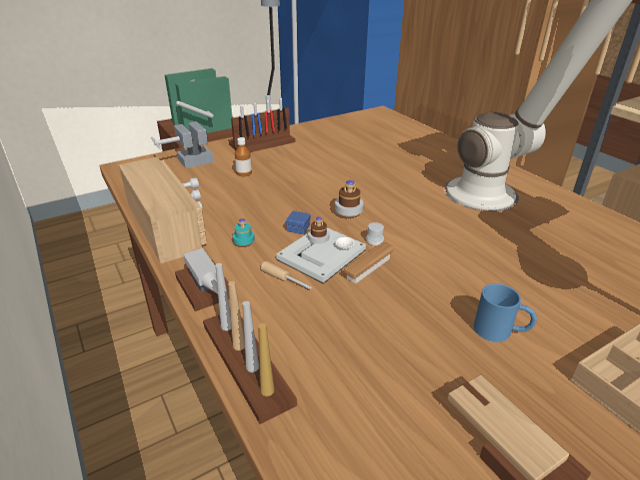

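View pics/top0.png

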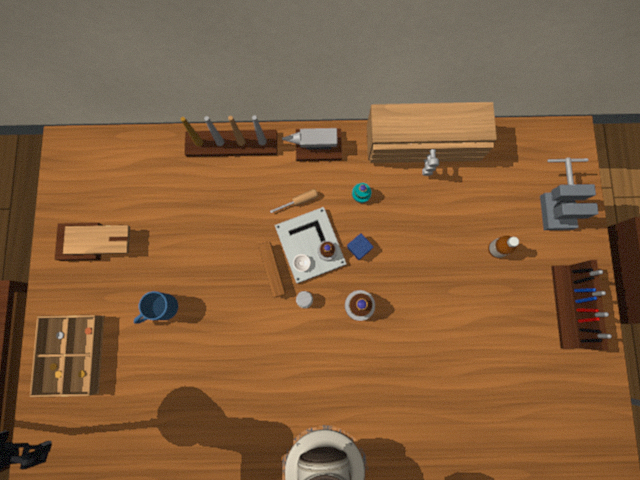

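The scene view shows the plate at about (322,250). The brown holder stands on it at (318,230), with its larger twin at (349,197) and the turquoise one at (243,233). In the top view the plate is at (311,245) and the holder at (327,250). I'll zoom in.

Run:
```python
import cv2
a=cv2.imread("pics/top0.png")[180:330,240:400];cv2.imwrite("pics/topz0.png",cv2.resize(a,None,fx=4,fy=4,interpolation=cv2.INTER_CUBIC)[:600])
a=cv2.imread("pics/scene0.png")[170:310,230:410];cv2.imwrite("pics/scenez0.png",cv2.resize(a,None,fx=4,fy=4,interpolation=cv2.INTER_CUBIC))
```

```text
(no output)
```

View pics/topz0.png

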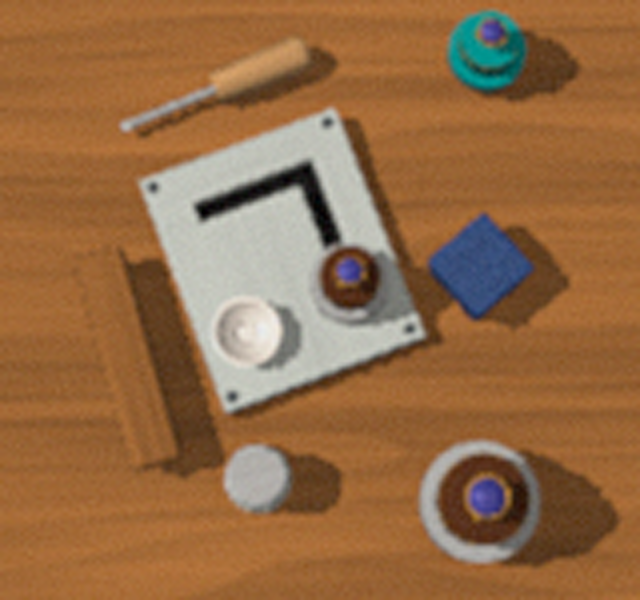

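View pics/scenez0.png

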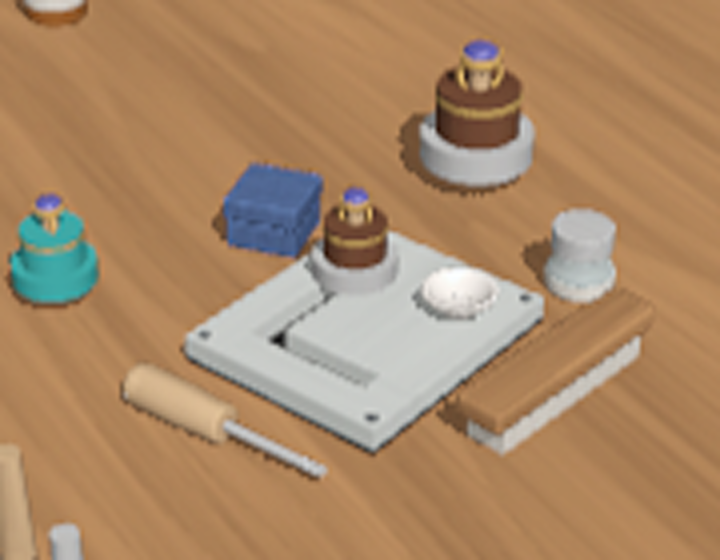

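```bash
cat > h.py <<'E'
import cv2,numpy as np
from cell import env,cams
def cast(c,px,z):
    px=np.atleast_2d(np.asarray(px,float));T=c["camera_from_world"];R=T[:3,:3];o=-R.T@T[:3,3]
    d=np.c_[(px[:,0]-c["cx"])/c["fx"],-(px[:,1]-c["cy"])/c["fy"],-np.ones(len(px))]@R
    s=(z-o[2])/d[:,2];return o+d*s[:,None]
def proj(c,P):
    P=np.atleast_2d(P);T=c["camera_from_world"];q=P@T[:3,:3].T+T[:3,3]
    return np.c_[c["cx"]+c["fx"]*q[:,0]/-q[:,2],c["cy"]-c["fy"]*q[:,1]/-q[:,2]]
E
python3 - <<'E'
from h import *
np.set_printoptions(precision=4,suppress=True)
c=cams.read_camera("top");im=c["image"]
r=im[180:330,240:400].astype(int)
hsv=cv2.cvtColor(im,cv2.COLOR_BGR2HSV)[180:330,240:400]
m=((hsv[...,1]<50)&(hsv[...,2]>120)).astype(np.uint8)
n,l,s,_=cv2.connectedComponentsWithStats(m)
k=1+np.argmax(s[1:,4]);m=(l==k).astype(np.uint8)
ct=max(cv2.findContours(m,0,2)[0],key=cv2.contourArea)
h=cv2.convexHull(ct);b=cv2.minAreaRect(h);bp=cv2.boxPoints(b)+[240,180];print(b,bp)
W=cast(c,bp,.018);print(W)
# slot
d=((r.max(2)<70)).astype(np.uint8)
n,l,s,_=cv2.connectedComponentsWithStats(d)
for i in range(1,n):
    if s[i,4]>40: print(s[i])
ks=1+np.argmax(s[1:,4]); ys,xs=np.nonzero(l==ks)
P=cast(c,np.c_[xs+240,ys+180],.018)[:,:2]
# plate frame
ctr=W[:,:2].mean(0); 
e=[(W[(i+1)%4]-W[i])[:2] for i in range(4)];print([np.linalg.norm(v) for v in e])
L=max(e[:2],key=np.linalg.norm);L=L/np.linalg.norm(L);L*=np.sign(L[0])
X=L;Y=np.array([-X[1],X[0]]);print("ctr",ctr,"yaw",np.degrees(np.arctan2(X[1],X[0])))
Q=np.c_[(P-ctr)@X,(P-ctr)@Y]*1000
cv=cv2.resize((l==ks).astype(np.uint8)*255,None,fx=4,fy=4);cv2.imwrite("pics/slot.png",cv)
print("slot local x",np.percentile(Q[:,0],[0,2,50,98,100]),"y",np.percentile(Q[:,1],[0,2,50,98,100]))
# holder: stone violet
for nm in("top","scene"):
    c2=cams.read_camera(nm);hs=cv2.cvtColor(c2["image"],cv2.COLOR_BGR2HSV)
    mm=cv2.inRange(hs,(115,90,60),(140,255,255))
    n,l2,s2,ce=cv2.connectedComponentsWithStats(mm)
    for i in range(1,n):
        if s2[i,4]>6 and s2[i,4]<200:
            p=cast(c2,ce[i],.018+.056)[0]; q=p[:2]-ctr;print(nm,s2[i,4],ce[i],p,"loc",q@X*1000,q@Y*1000)
E
```

```text
((69.9545669555664, 64.38358306884766), (62.02943801879883, 53.53163146972656), 68.68209075927734) [[273.745  225.2215]
 [323.6138 205.7605]
 [346.1642 263.5457]
 [296.2953 283.0067]]
[[ 0.6358  0.1263  0.018 ]
 [ 0.688  -0.0117  0.018 ]
 [ 0.5257 -0.0692  0.018 ]
 [ 0.4759  0.0659  0.018 ]]
[ 49  41  36  20 175]
[125 120   7  11  45]
[np.float64(0.1475196152290515), np.float64(0.17221817264990444), np.float64(0.1440445866063017), np.float64(0.170868949824506)]
ctr [0.5813 0.0278] yaw 19.525940898445374
slot local x [-2.226   0.0238 47.0939 54.7802 55.1263] y [-41.1821 -40.7765 -24.7877  39.8474  41.9121]
top 18 [362.7778 187.5   ] [ 0.7209 -0.1165  0.074 ] loc 83.30081100336405 -182.7054001442381
top 22 [327.0909 247.0909] [ 0.5622 -0.0181  0.074 ] loc -33.42769227782507 -36.916892995260724
top 9 [589. 288.] [ 0.4426 -0.683   0.074 ] loc -368.3791670740223 -623.6127187289401
top 56 [361.4286 303.75  ] [ 0.4147 -0.1019  0.074 ] loc -200.4649717303345 -66.6045805092949
scene 20 [349.65 182.05] [ 0.3849 -0.1394  0.074 ] loc -241.070236986877 -91.90624836638258
scene 12 [318.0833 218.25  ] [ 0.5615 -0.0186  0.074 ] loc -34.22247642379321 -37.13723772283391
scene 14 [241.2857 220.    ] [ 0.727  -0.1077  0.074 ] loc 91.96034313084606 -176.4223403829373
```

View pics/slot.png

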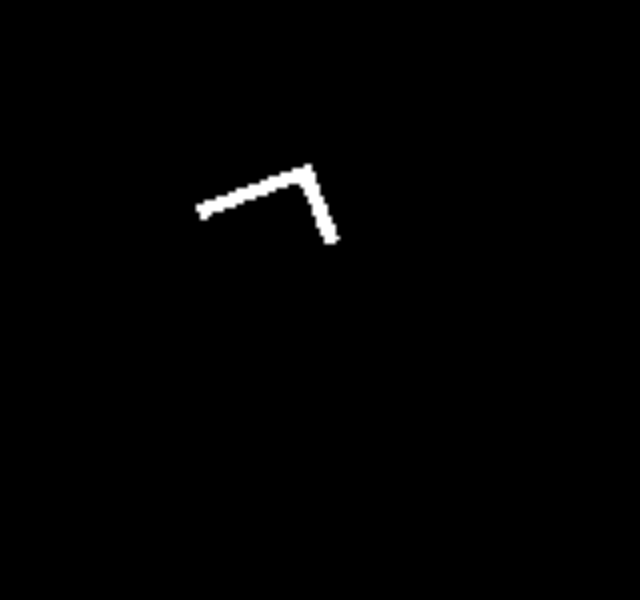

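The plate is centred at about (0.581, 0.028) with a yaw of about 20°. In the plate frame the holder is at (-34,-37) mm and the corner at about (47,-37). I'll go over there with the fingers shut and the tool y axis along plate +x.

```bash
python3 -m jog '[{"hand":1,"xyz":[0,0.02,0.02],"twist":[-3,0,0]},{"hand":1,"xyz":[0,0.045,0.045],"twist":[-6,0,0]},{"hand":1,"xyz":[0,0.07,0.07],"twist":[-9,0,0]},{"hand":1,"xyz":[0,0.1,0.1],"twist":[-12,0,0]},{"hand":1,"xyz":[0,0.13,0.135],"twist":[-15,0,0]},{"hand":1,"xyz":[0,0.16,0.165],"twist":[-18,0,0]},{"hand":1,"xyz":[0,0.19,0.2],"twist":[-21,0,0]},{"hand":1,"xyz":[0,0.22,0.23],"twist":[-24,0,0]},{"hand":1,"xyz":[0,0.25,0.26],"twist":[-27,0,0]},{"hand":1,"xyz":[0,0.27,0.285],"twist":[-30,0,0]},{"hand":1,"xyz":[0,0.29,0.305],"twist":[-33,0,0]},{"hand":1,"xyz":[0,0.3,0.316],"twist":[-33.2,0,0]}]'
python3 - <<'E'
from h import *
o=env.get_obs();R=o["eef_rot"];print(o["time_s"],o["eef_pos"],R.round(4))
print("to go tool",R.T@(np.array([.519,-.0345,.15])-o["eef_pos"]))
E
```

```text
time_s: 1.45
eef_pos: [0.3623, 0.2318, 0.2314]
eef_rot: [[0.0, 0.939, 0.344], [0.0, 0.344, -0.939], [-1.0, 0.0, -0.0]]
contact_force: [0.3, 0.3, -0.2]
width: -0.0002
1.45 [0.3623139  0.23175782 0.23144066] [[ 1.000e-04  9.388e-01  3.444e-01]
 [ 1.000e-04  3.444e-01 -9.388e-01]
 [-1.000e+00  1.000e-04 -1.000e-04]]
to go tool [0.08142223 0.05537775 0.3039409 ]
```

```bash
python3 -m jog '[{"hand":1,"xyz":[0,0.005,0.02],"twist":[0,0,0]},{"hand":1,"xyz":[0,0.01,0.05],"twist":[0,0,0]},{"hand":1,"xyz":[0.01,0.015,0.085],"twist":[0,0,0]},{"hand":1,"xyz":[0.02,0.022,0.12],"twist":[0,0,0]},{"hand":1,"xyz":[0.03,0.03,0.155],"twist":[0,0,0]},{"hand":1,"xyz":[0.04,0.037,0.19],"twist":[0,0,0]},{"hand":1,"xyz":[0.05,0.043,0.225],"twist":[0,0,0]},{"hand":1,"xyz":[0.06,0.048,0.255],"twist":[0,0,0]},{"hand":1,"xyz":[0.07,0.052,0.28],"twist":[0,0,0]},{"hand":1,"xyz":[0.08,0.055,0.297],"twist":[0,0,0]},{"hand":1,"xyz":[0.08,0.0555,0.304],"twist":[0,0,0]},{"hand":1,"xyz":[0.08,0.0555,0.304],"twist":[0,0,0]}]'
python3 - <<'E'
from h import *
for n in("scene","top"):
    c=cams.read_camera(n)
    ctr=proj(c,[.53,-.02,.08])[0].astype(int);x,y=ctr
    a=c["image"][max(0,y-75):y+75,x-100:x+100]
    cv2.imwrite(f"pics/{n}1.png",cv2.resize(a,None,fx=4,fy=4,interpolation=cv2.INTER_CUBIC))
o=env.get_obs();print(o["eef_pos"],o["contact_force"])
E
```

```text
time_s: 2.65
eef_pos: [0.519, -0.033, 0.1513]
eef_rot: [[-0.0, 0.939, 0.344], [-0.0, 0.344, -0.939], [-1.0, -0.001, 0.0]]
contact_force: [-0.5, 0.1, -0.3]
width: -0.0
[ 0.51887144 -0.03207447  0.15190432] [-0.15359272  0.42623654 -0.53248833]
```

View pics/scene1.png

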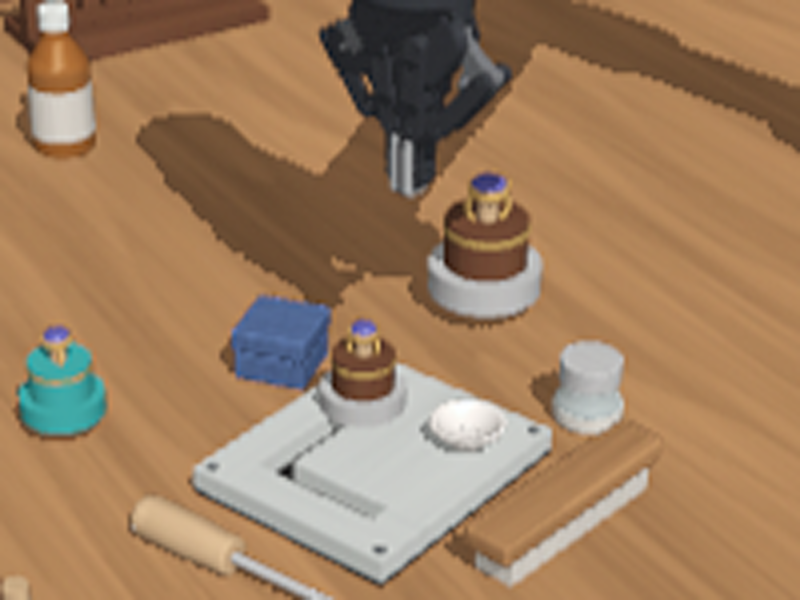

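View pics/top1.png

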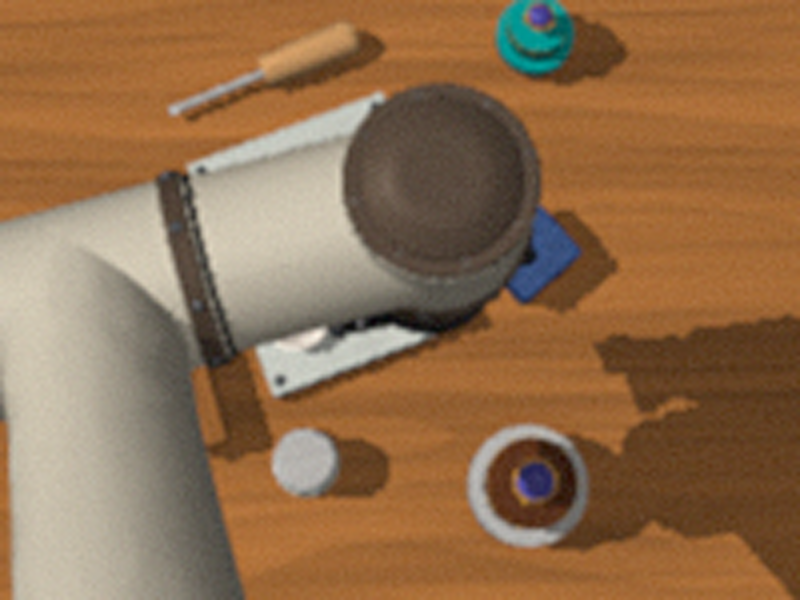

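The fingers are shut and hang at z=0.15 behind the holder. The holder and everything else are undisturbed. Now I'll descend.

```bash
python3 -m jog '[{"hand":1,"xyz":[0.02,0,0],"twist":[0,0,0]},{"hand":1,"xyz":[0.045,0,0],"twist":[0,0,0]},{"hand":1,"xyz":[0.07,0,0],"twist":[0,0,0]},{"hand":1,"xyz":[0.09,0,0],"twist":[0,0,0]},{"hand":1,"xyz":[0.105,0,0],"twist":[0,0,0]},{"hand":1,"xyz":[0.115,0,0],"twist":[0,0,0]},{"hand":1,"xyz":[0.122,0,0],"twist":[0,0,0]},{"hand":1,"xyz":[0.126,0,0],"twist":[0,0,0]},{"hand":1,"xyz":[0.126,0,0],"twist":[0,0,0]},{"hand":1,"xyz":[0.126,0,0],"twist":[0,0,0]}]'
python3 - <<'E'
from h import *
c=cams.read_camera("scene")
x,y=proj(c,[.55,-.01,.03])[0].astype(int)
a=c["image"][max(0,y-60):y+60,x-80:x+80]
cv2.imwrite("pics/scene2.png",cv2.resize(a,None,fx=5,fy=5,interpolation=cv2.INTER_CUBIC))
o=env.get_obs();print(o["time_s"],o["eef_pos"],o["contact_force"])
X=np.array([.9385,.3453]);q=o["eef_pos"][:2]-[.5813,.0278];print(q@X,q@[-X[1],X[0]])
E
```

```text
time_s: 3.75
eef_pos: [0.5193, -0.0323, 0.0259]
eef_rot: [[0.001, 0.938, 0.346], [0.0, 0.346, -0.938], [-1.0, 0.001, 0.0]]
contact_force: [1.4, 0.6, 0.0]
width: -0.0001
3.8 [ 0.51932816 -0.03241562  0.02594509] [-0.23475916  0.05284848 -1.24552468]
-0.07895302882905875 -0.03511348204851093
```

View pics/scene2.png

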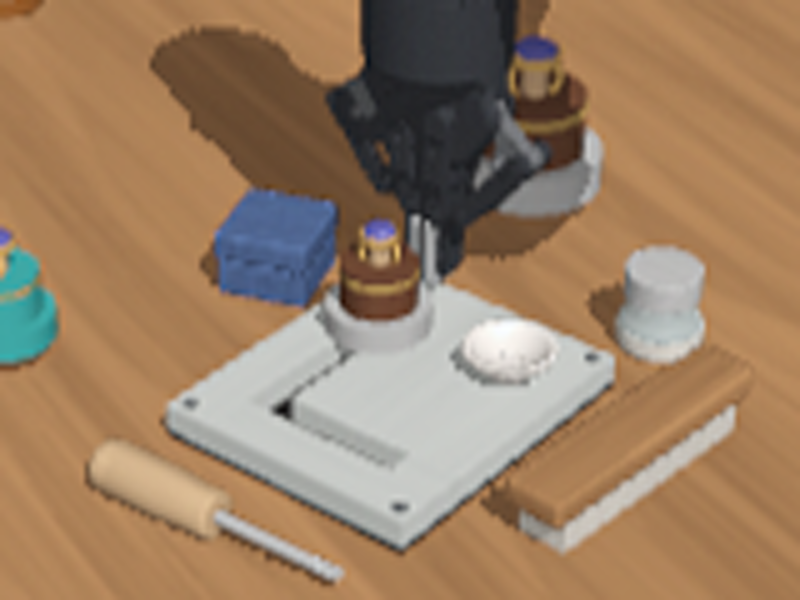

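The fingers stand about 7 mm behind the base. I'll push along the long leg slowly, a little lower and 1.5 mm towards -y.

```bash
python3 -m jog '[{"hand":1,"xyz":[0.003,0.002,0.0015],"twist":[0,0,0]},{"hand":1,"xyz":[0.003,0.005,0.0015],"twist":[0,0,0]},{"hand":1,"xyz":[0.003,0.008,0.0015],"twist":[0,0,0]},{"hand":1,"xyz":[0.003,0.012,0.0015],"twist":[0,0,0]},{"hand":1,"xyz":[0.003,0.016,0.0015],"twist":[0,0,0]},{"hand":1,"xyz":[0.003,0.021,0.0015],"twist":[0,0,0]},{"hand":1,"xyz":[0.003,0.026,0.0015],"twist":[0,0,0]},{"hand":1,"xyz":[0.003,0.031,0.0015],"twist":[0,0,0]},{"hand":1,"xyz":[0.003,0.035,0.0015],"twist":[0,0,0]},{"hand":1,"xyz":[0.003,0.038,0.0015],"twist":[0,0,0]},{"hand":1,"xyz":[0.003,0.040,0.0015],"twist":[0,0,0]}]'
cat > see.py <<'E'
from h import *
import sys
c=cams.read_camera("scene")
x,y=proj(c,[.57,0,.03])[0].astype(int)
a=c["image"][max(0,y-60):y+60,x-80:x+80]
cv2.imwrite(f"pics/{sys.argv[1]}.png",cv2.resize(a,None,fx=5,fy=5,interpolation=cv2.INTER_CUBIC))
o=env.get_obs();print(o["time_s"],o["eef_pos"].round(4),o["contact_force"].round(2))
X=np.array([.9385,.3453]);Y=np.array([-X[1],X[0]]);C=np.array([.5813,.0278])
q=o["eef_pos"][:2]-C;print("tool local",q@X*1000,q@Y*1000)
for nm in("scene","top"):
    c=cams.read_camera(nm);hs=cv2.cvtColor(c["image"],cv2.COLOR_BGR2HSV)
    n,l,s,ce=cv2.connectedComponentsWithStats(cv2.inRange(hs,(115,90,60),(140,255,255)))
    for i in range(1,n):
        p=cast(c,ce[i],.074)[0,:2]-C
        if s[i,4]>5 and np.all(abs(p)<.1): print(nm,"holder local",p@X*1000,p@Y*1000,s[i,4])
E
python3 see.py s3
```

```text
time_s: 4.9
eef_pos: [0.5536, -0.0212, 0.0218]
eef_rot: [[-0.008, 0.939, 0.344], [-0.002, 0.344, -0.939], [-1.0, -0.008, -0.001]]
contact_force: [-7.7, -2.2, 4.9]
width: 0.0002
4.95 [ 0.554  -0.0211  0.0218] [-5.07 -2.02  3.31]
tool local -42.53419790808346 -36.46685139701185
scene holder local -4.50681639944266 -36.93032797931367 19
```

View pics/s3.png

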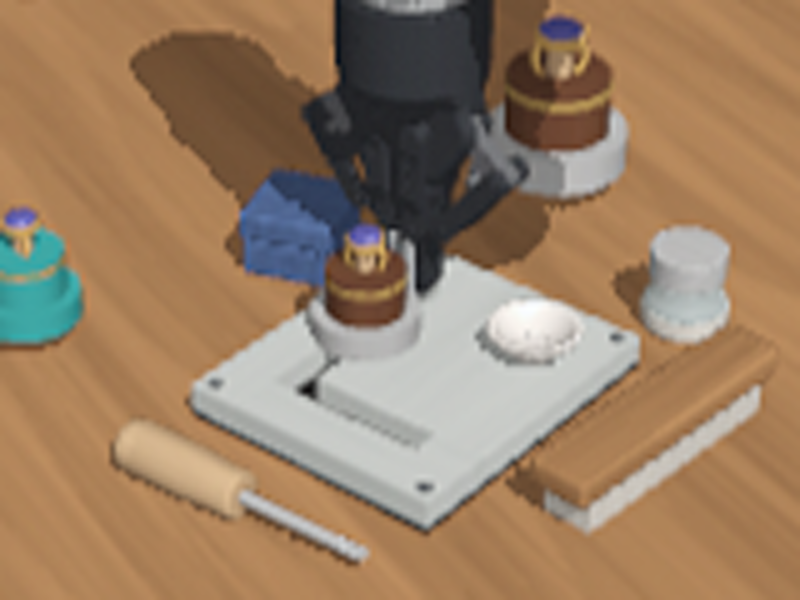

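The holder slides with the fingers and its pin stays in the slot; it is now at local x≈-5. I'll continue, 1 mm higher.

```bash
python3 -m jog '[{"hand":1,"xyz":[-0.001,0.003,0],"twist":[0,0,0]},{"hand":1,"xyz":[-0.001,0.007,0],"twist":[0,0,0]},{"hand":1,"xyz":[-0.001,0.011,0],"twist":[0,0,0]},{"hand":1,"xyz":[-0.001,0.015,0],"twist":[0,0,0]},{"hand":1,"xyz":[-0.001,0.019,0],"twist":[0,0,0]},{"hand":1,"xyz":[-0.001,0.023,0],"twist":[0,0,0]},{"hand":1,"xyz":[-0.001,0.027,0],"twist":[0,0,0]},{"hand":1,"xyz":[-0.001,0.031,0],"twist":[0,0,0]},{"hand":1,"xyz":[-0.001,0.035,0],"twist":[0,0,0]},{"hand":1,"xyz":[-0.001,0.039,0],"twist":[0,0,0]},{"hand":1,"xyz":[-0.001,0.042,0],"twist":[0,0,0]},{"hand":1,"xyz":[-0.001,0.044,0],"twist":[0,0,0]}]'; python3 see.py s4
```

```text
time_s: 6.25
eef_pos: [0.5985, -0.0048, 0.0233]
eef_rot: [[-0.0, 0.938, 0.345], [0.0, 0.345, -0.938], [-1.0, -0.0, -0.0]]
contact_force: [-2.5, -1.1, -0.7]
width: -0.0002
6.3 [ 0.5987 -0.0047  0.0233] [-1.59 -0.24 -1.58]
tool local 5.132050326164687 -36.5466590462158
scene holder local 42.2878388659201 -36.969625105248745 18
```

View pics/s4.png

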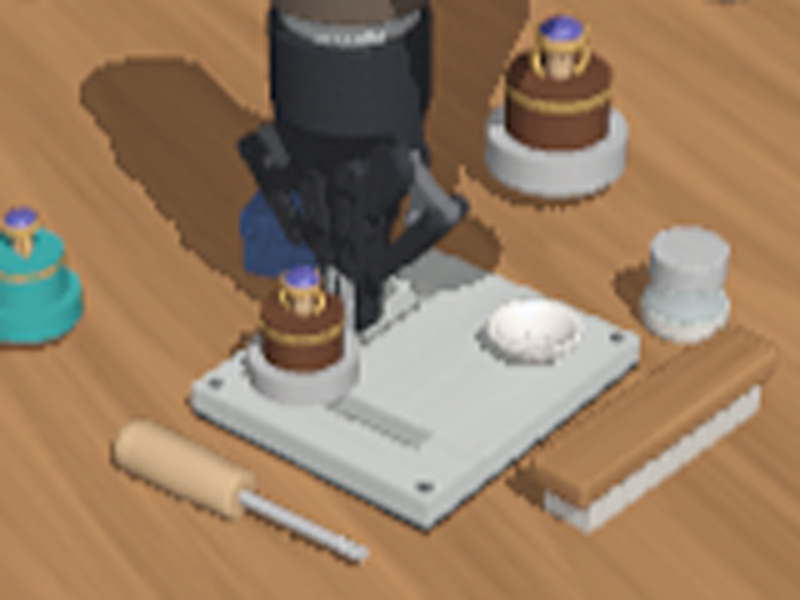

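The holder is at local x≈42, close to the end of the leg. I'll go on in fine steps until contact.

```bash
python3 -m jog '[{"hand":1,"xyz":[0,0.001,0],"twist":[0,0,0]},{"hand":1,"xyz":[0,0.002,0],"twist":[0,0,0]},{"hand":1,"xyz":[0,0.003,0],"twist":[0,0,0]},{"hand":1,"xyz":[0,0.004,0],"twist":[0,0,0]}]';  python3 -m jog '[{"hand":1,"xyz":[0,0.001,0],"twist":[0,0,0]},{"hand":1,"xyz":[0,0.002,0],"twist":[0,0,0]}]'; python3 see.py s5
```

```text
time_s: 6.8
eef_pos: [0.6018, -0.0036, 0.0234]
eef_rot: [[-0.0, 0.938, 0.345], [-0.0, 0.345, -0.938], [-1.0, -0.0, -0.0]]
contact_force: [-4.0, -1.2, 1.1]
width: -0.0003
time_s: 7.0
eef_pos: [0.6037, -0.0029, 0.0234]
eef_rot: [[-0.0, 0.938, 0.345], [-0.0, 0.345, -0.938], [-1.0, -0.001, -0.0]]
contact_force: [-4.2, -2.1, 2.1]
width: 0.0001
7.05 [ 0.604  -0.0028  0.0234] [-3.86 -0.47  1.91]
tool local 10.69209935650831 -36.54058613662537
scene holder local 47.69148239387536 -36.411387505470366 20
```

```bash
for i in 1 2; do python3 -m jog '[{"hand":1,"xyz":[0,0.001,0],"twist":[0,0,0]},{"hand":1,"xyz":[0,0.001,0],"twist":[0,0,0]}]'|grep -E "pos|force"; done; python3 see.py s6
```

```text
eef_pos: [0.6047, -0.0025, 0.0234]
contact_force: [-5.0, -1.0, 3.2]
eef_pos: [0.6057, -0.0022, 0.0234]
contact_force: [-4.8, -1.4, 0.9]
7.6 [ 0.6057 -0.0022  0.0234] [-4.11 -1.57  2.49]
tool local 12.504773461266339 -36.54936272643655
scene holder local 49.27442161483718 -37.10970178991519 19
```

```bash
python3 -m jog '[{"hand":1,"xyz":[0,0.001,0],"twist":[0,0,0]},{"hand":1,"xyz":[0,0.001,0],"twist":[0,0,0]}]'|grep -E "pos|force"
```

```text
eef_pos: [0.606, -0.002, 0.0234]
contact_force: [-6.5, -2.2, 3.8]
```

```bash
python3 -m jog '[{"hand":1,"xyz":[0,0.001,0],"twist":[0,0,0]},{"hand":1,"xyz":[0,0.001,0],"twist":[0,0,0]}]'|grep -E "pos|force"; python3 see.py s7
```

```text
eef_pos: [0.606, -0.002, 0.0233]
contact_force: [-8.4, -2.1, 4.7]
8.15 [ 0.606  -0.002   0.0233] [-8.22 -2.05  5.15]
tool local 12.845492318540646 -36.50875398501598
scene holder local 49.52256715434193 -36.77806446788519 18
```

```bash
python3 -m jog '[{"hand":1,"xyz":[0,0.001,0],"twist":[0,0,0]},{"hand":1,"xyz":[0,0.001,0],"twist":[0,0,0]}]'|grep -E "pos|force"
```

```text
eef_pos: [0.606, -0.002, 0.0233]
contact_force: [-8.9, -3.3, 6.7]
```

View pics/s7.png

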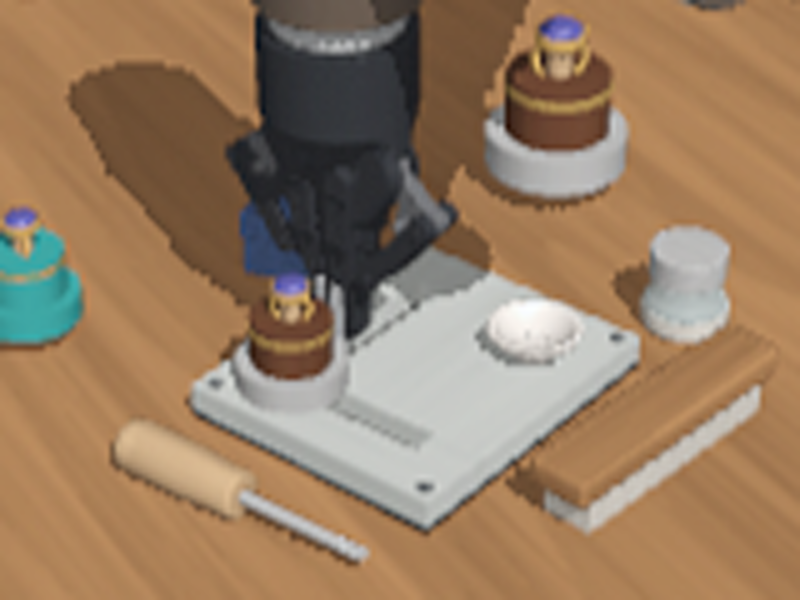

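The holder is stopped hard at the end of the long leg (axis at local x≈49.8) and stands upright. I'll retract, lift, and move round to its -y side.

```bash
python3 -m jog '[{"hand":1,"xyz":[0,-0.004,0],"twist":[0,0,0]},{"hand":1,"xyz":[0,-0.009,0],"twist":[0,0,0]},{"hand":1,"xyz":[-0.005,-0.013,0],"twist":[0,0,0]},{"hand":1,"xyz":[-0.025,-0.013,0],"twist":[0,0,0]},{"hand":1,"xyz":[-0.05,-0.013,0],"twist":[0,0,0]},{"hand":1,"xyz":[-0.075,-0.013,0],"twist":[0,0,0]},{"hand":1,"xyz":[-0.095,-0.013,0],"twist":[0,0,0]},{"hand":1,"xyz":[-0.1,-0.013,0.01],"twist":[0,0,0]},{"hand":1,"xyz":[-0.1,-0.005,0.025],"twist":[0,0,0]},{"hand":1,"xyz":[-0.1,0.01,0.04],"twist":[0,0,0]},{"hand":1,"xyz":[-0.1,0.025,0.05],"twist":[0,0,0]},{"hand":1,"xyz":[-0.1,0.035,0.052],"twist":[0,0,0]}]'; python3 see.py s8
```

```text
time_s: 9.65
eef_pos: [0.6606, -0.039, 0.1224]
eef_rot: [[0.0, 0.939, 0.344], [-0.0, 0.344, -0.939], [-1.0, 0.0, 0.0]]
contact_force: [-1.2, -0.6, -0.2]
width: 0.0001
9.7 [ 0.6616 -0.0383  0.1223] [2.12 0.35 0.36]
tool local 52.539276696602194 -89.73482711623939
scene holder local 49.52256715434193 -36.77806446788519 18
top holder local 51.831836481931276 -35.90862934489428 20
```

View pics/s8.png

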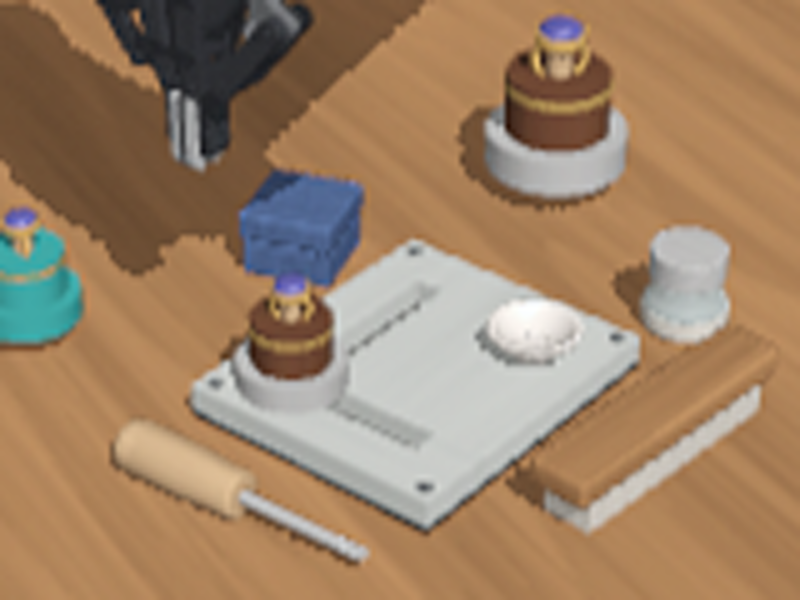

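The holder hasn't moved, and the slot is visible on both sides. Next I'll descend on its -y side.

```bash
python3 -m jog '[{"hand":1,"xyz":[0.015,-0.0025,0],"twist":[0,0,0]},{"hand":1,"xyz":[0.035,-0.0025,0],"twist":[0,0,0]},{"hand":1,"xyz":[0.055,-0.0025,0],"twist":[0,0,0]},{"hand":1,"xyz":[0.072,-0.0025,0],"twist":[0,0,0]},{"hand":1,"xyz":[0.085,-0.0025,0],"twist":[0,0,0]},{"hand":1,"xyz":[0.093,-0.0025,0],"twist":[0,0,0]},{"hand":1,"xyz":[0.097,-0.0025,0],"twist":[0,0,0]},{"hand":1,"xyz":[0.099,-0.0025,0],"twist":[0,0,0]},{"hand":1,"xyz":[0.099,-0.0025,0],"twist":[0,0,0]}]'; python3 see.py s9
```

```text
time_s: 10.7
eef_pos: [0.6573, -0.0386, 0.0247]
eef_rot: [[0.001, 0.938, 0.345], [0.0, 0.345, -0.938], [-1.0, 0.001, 0.0]]
contact_force: [-0.3, -0.2, 0.1]
width: -0.0003
10.75 [ 0.6574 -0.0386  0.0249] [-0.04 -0.42 -0.21]
tool local 48.494933796693715 -88.62607552652426
scene holder local 49.52256715434193 -36.77806446788519 18
```

View pics/s9.png

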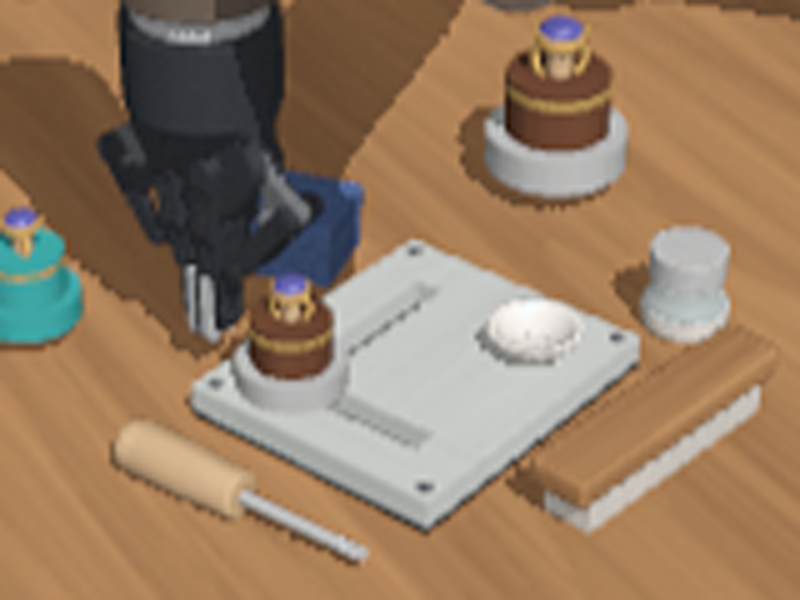

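```bash
python3 -m jog '[{"hand":1,"xyz":[0.001,0.001,-0.002],"twist":[0,0,0]},{"hand":1,"xyz":[0.001,0.001,-0.005],"twist":[0,0,0]},{"hand":1,"xyz":[0.001,0.001,-0.008],"twist":[0,0,0]},{"hand":1,"xyz":[0.001,0.001,-0.011],"twist":[0,0,0]},{"hand":1,"xyz":[0.001,0.001,-0.014],"twist":[0,0,0]},{"hand":1,"xyz":[0.001,0.001,-0.017],"twist":[0,0,0]},{"hand":1,"xyz":[0.001,0.001,-0.02],"twist":[0,0,0]},{"hand":1,"xyz":[0.001,0.001,-0.023],"twist":[0,0,0]},{"hand":1,"xyz":[0.001,0.001,-0.026],"twist":[0,0,0]},{"hand":1,"xyz":[0.001,0.001,-0.028],"twist":[0,0,0]},{"hand":1,"xyz":[0.001,0.001,-0.03],"twist":[0,0,0]}]'; python3 see.py s10
```

```text
time_s: 11.95
eef_pos: [0.6482, -0.0113, 0.0242]
eef_rot: [[0.001, 0.938, 0.346], [-0.001, 0.346, -0.938], [-1.0, 0.001, 0.002]]
contact_force: [1.8, -5.5, 2.5]
width: -0.0003
12.0 [ 0.648  -0.011   0.0242] [ 0.95 -5.21  2.19]
tool local 49.22989970479951 -59.50938222225425
scene holder local 50.1483011736933 -19.754525669828706 22
```

View pics/s10.png

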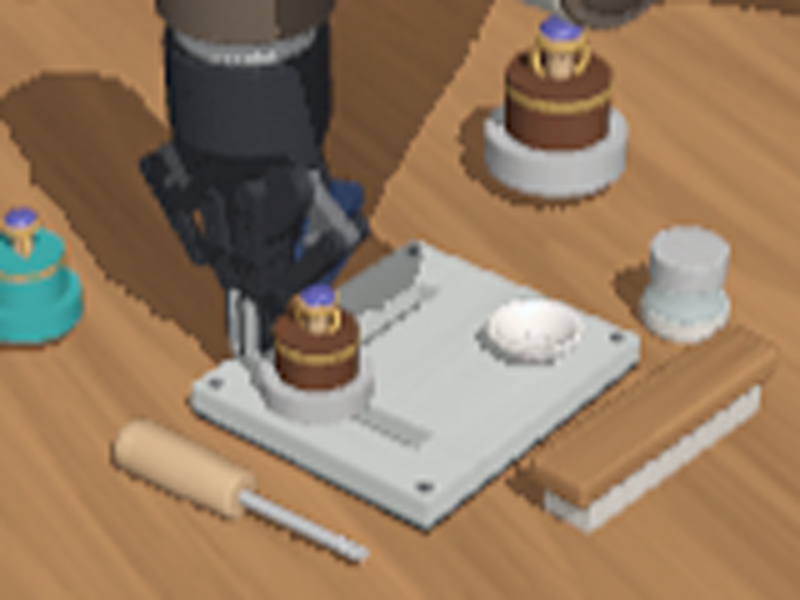

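The holder rounded the corner and is now in the short leg (local y≈-20). I'll continue.

```bash
python3 -m jog '[{"hand":1,"xyz":[0,0,-0.003],"twist":[0,0,0]},{"hand":1,"xyz":[0,0,-0.007],"twist":[0,0,0]},{"hand":1,"xyz":[0,0,-0.011],"twist":[0,0,0]},{"hand":1,"xyz":[0,0,-0.015],"twist":[0,0,0]},{"hand":1,"xyz":[0,0,-0.019],"twist":[0,0,0]},{"hand":1,"xyz":[0,0,-0.023],"twist":[0,0,0]},{"hand":1,"xyz":[0,0,-0.027],"twist":[0,0,0]},{"hand":1,"xyz":[0,0,-0.031],"twist":[0,0,0]},{"hand":1,"xyz":[0,0,-0.035],"twist":[0,0,0]},{"hand":1,"xyz":[0,0,-0.039],"twist":[0,0,0]},{"hand":1,"xyz":[0,0,-0.042],"twist":[0,0,0]},{"hand":1,"xyz":[0,0,-0.044],"twist":[0,0,0]}]'; python3 see.py s11
```

```text
time_s: 13.3
eef_pos: [0.6331, 0.0304, 0.0242]
eef_rot: [[0.001, 0.938, 0.346], [-0.001, 0.346, -0.938], [-1.0, 0.001, 0.001]]
contact_force: [2.0, -5.2, 2.6]
width: -0.0001
13.35 [0.6329 0.0307 0.0241] [ 1.31 -5.05  2.03]
tool local 49.45271232259282 -15.11102107974757
scene holder local 51.379113529013175 24.991745908465617 24
```

View pics/s11.png

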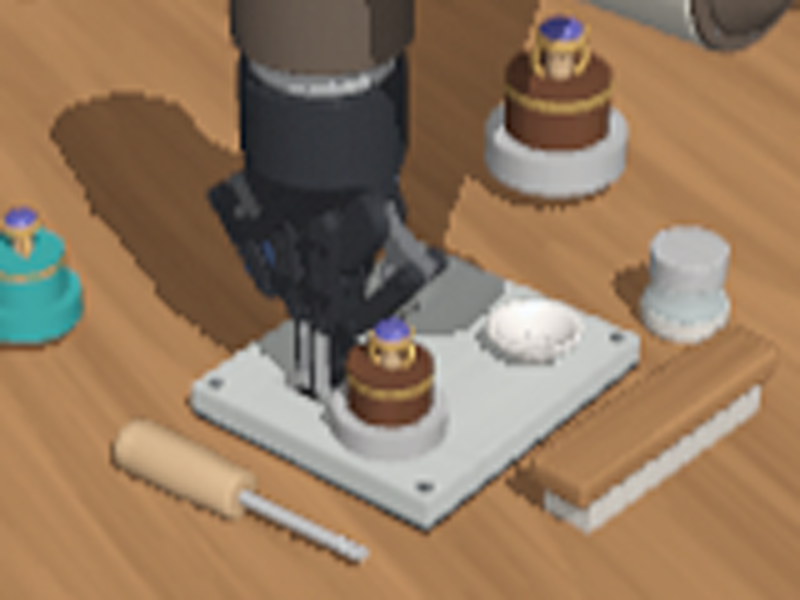

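About 12 mm remain. I'll do most of it slowly, then finish in small steps until it stops.

```bash
python3 -m jog '[{"hand":1,"xyz":[0,0,-0.001],"twist":[0,0,0]},{"hand":1,"xyz":[0,0,-0.002],"twist":[0,0,0]},{"hand":1,"xyz":[0,0,-0.003],"twist":[0,0,0]},{"hand":1,"xyz":[0,0,-0.004],"twist":[0,0,0]},{"hand":1,"xyz":[0,0,-0.005],"twist":[0,0,0]},{"hand":1,"xyz":[0,0,-0.006],"twist":[0,0,0]},{"hand":1,"xyz":[0,0,-0.007],"twist":[0,0,0]},{"hand":1,"xyz":[0,0,-0.008],"twist":[0,0,0]},{"hand":1,"xyz":[0,0,-0.009],"twist":[0,0,0]},{"hand":1,"xyz":[0,0,-0.009],"twist":[0,0,0]}]'; python3 see.py s12
```

```text
time_s: 14.45
eef_pos: [0.6299, 0.0389, 0.024]
eef_rot: [[0.001, 0.938, 0.346], [-0.001, 0.346, -0.938], [-1.0, 0.001, 0.001]]
contact_force: [1.3, -5.7, 3.7]
width: 0.0001
14.5 [0.6299 0.0389 0.024 ] [ 1.23 -6.11  3.23]
tool local 49.474682672001066 -6.370770763362349
scene holder local 50.822989015009874 32.98576249944528 20
```

```bash
python3 -m jog '[{"hand":1,"xyz":[0,0,-0.001],"twist":[0,0,0]},{"hand":1,"xyz":[0,0,-0.002],"twist":[0,0,0]},{"hand":1,"xyz":[0,0,-0.002],"twist":[0,0,0]}]'; python3 see.py s13
```

```text
time_s: 14.9
eef_pos: [0.6292, 0.0408, 0.024]
eef_rot: [[0.001, 0.938, 0.345], [-0.001, 0.345, -0.938], [-1.0, 0.001, 0.001]]
contact_force: [0.9, -5.5, 4.2]
width: 0.0002
14.95 [0.6293 0.0408 0.024 ] [ 1.49 -5.46  2.26]
tool local 49.48818281319239 -4.366774589294898
scene holder local 50.30267375509866 34.50138031042562 19
```

```bash
python3 -m jog '[{"hand":1,"xyz":[0,0,-0.001],"twist":[0,0,0]},{"hand":1,"xyz":[0,0,-0.001],"twist":[0,0,0]}]'|grep -E "pos|force"
```

```text
eef_pos: [0.6289, 0.0417, 0.024]
contact_force: [1.5, -5.8, 3.8]
```

```bash
python3 -m jog '[{"hand":1,"xyz":[0,0,-0.001],"twist":[0,0,0]},{"hand":1,"xyz":[0,0,-0.001],"twist":[0,0,0]}]'|grep -E "pos|force"
```

```text
eef_pos: [0.6286, 0.0426, 0.0241]
contact_force: [2.2, -4.9, 2.7]
```

```bash
python3 -m jog '[{"hand":1,"xyz":[0,0,-0.001],"twist":[0,0,0]},{"hand":1,"xyz":[0,0,-0.001],"twist":[0,0,0]}]'|grep -E "pos|force"
```

```text
eef_pos: [0.6282, 0.0436, 0.0241]
contact_force: [1.3, -4.3, 2.7]
```

```bash
python3 -m jog '[{"hand":1,"xyz":[0,0,-0.001],"twist":[0,0,0]},{"hand":1,"xyz":[0,0,-0.001],"twist":[0,0,0]}]'|grep -E "pos|force"
```

```text
eef_pos: [0.6281, 0.0441, 0.0242]
contact_force: [1.2, -8.1, 3.1]
```

```bash
python3 -m jog '[{"hand":1,"xyz":[0,0,-0.001],"twist":[0,0,0]},{"hand":1,"xyz":[0,0,-0.001],"twist":[0,0,0]}]'|grep -E "pos|force"
```

```text
eef_pos: [0.628, 0.0444, 0.0244]
contact_force: [3.2, -10.3, 3.6]
```

```bash
python3 -m jog '[{"hand":1,"xyz":[0,0,-0.001],"twist":[0,0,0]},{"hand":1,"xyz":[0,0,-0.001],"twist":[0,0,0]}]'|grep -E "pos|force"; python3 see.py s14
```

```text
eef_pos: [0.6279, 0.0447, 0.0246]
contact_force: [3.8, -11.8, 4.5]
16.3 [0.6279 0.0447 0.0246] [  3.95 -11.61   4.13]
tool local 49.5562550671966 -0.25648748447776315
scene holder local 50.7911523888661 39.202292027290646 21
```

View pics/s14.png

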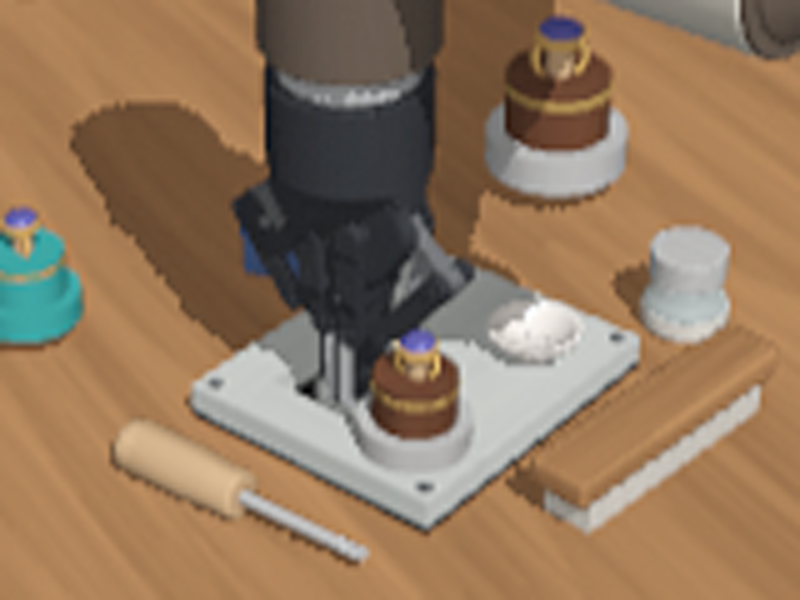

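Position has stopped and force is up to 12 N, so the pin is against the closed end. Pushing harder would only start to tip it. I'll back off and lift away.

```bash
python3 -m jog '[{"hand":1,"xyz":[0,0,0.001],"twist":[0,0,0]},{"hand":1,"xyz":[0,0,0.002],"twist":[0,0,0]},{"hand":1,"xyz":[0,0,0.004],"twist":[0,0,0]},{"hand":1,"xyz":[0,0,0.008],"twist":[0,0,0]},{"hand":1,"xyz":[0,0,0.013],"twist":[0,0,0]},{"hand":1,"xyz":[0,0,0.018],"twist":[0,0,0]},{"hand":1,"xyz":[0,0,0.018],"twist":[0,0,0]}]'; python3 see.py s15
```

```text
time_s: 17.1
eef_pos: [0.6327, 0.0298, 0.0229]
eef_rot: [[-0.001, 0.939, 0.345], [0.0, 0.345, -0.939], [-1.0, -0.0, -0.0]]
contact_force: [-0.8, 0.1, 0.1]
width: 0.0004
17.15 [0.6326 0.03   0.023 ] [0.92 0.98 0.12]
tool local 48.90971794659181 -15.652515198624796
scene holder local 51.90903336765523 38.07180108763269 18
```

View pics/s15.png

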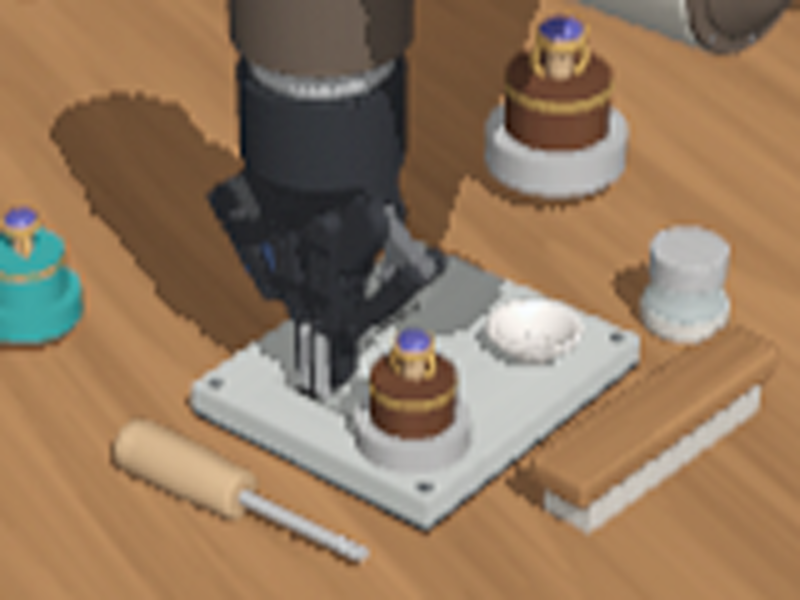

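Under the last push the holder leaned about 1°. It is upright again now. I'll repeat the last millimetres lower and more gently, to be sure it's fully home.

```bash
python3 -m jog '[{"hand":1,"xyz":[0.0025,0,-0.003],"twist":[0,0,0]},{"hand":1,"xyz":[0.0025,0,-0.006],"twist":[0,0,0]},{"hand":1,"xyz":[0.0025,0,-0.009],"twist":[0,0,0]},{"hand":1,"xyz":[0.0025,0,-0.011],"twist":[0,0,0]},{"hand":1,"xyz":[0.0025,0,-0.0125],"twist":[0,0,0]},{"hand":1,"xyz":[0.0025,0,-0.0135],"twist":[0,0,0]},{"hand":1,"xyz":[0.0025,0,-0.0135],"twist":[0,0,0]}]'; python3 see.py s16
```

```text
time_s: 17.95
eef_pos: [0.6286, 0.0425, 0.0213]
eef_rot: [[0.001, 0.938, 0.345], [-0.0, 0.345, -0.938], [-1.0, 0.001, 0.001]]
contact_force: [0.9, -3.1, 1.1]
width: -0.0003
18.0 [0.6286 0.0425 0.0213] [ 2.24 -3.28  2.84]
tool local 49.484304159158675 -2.525089048167778
scene holder local 51.3674443814915 38.537483795841865 19
```

```bash
python3 -m jog '[{"hand":1,"xyz":[0,0,-0.0005],"twist":[0,0,0]},{"hand":1,"xyz":[0,0,-0.001],"twist":[0,0,0]},{"hand":1,"xyz":[0,0,-0.001],"twist":[0,0,0]}]'; python3 see.py s17
```

```text
time_s: 18.4
eef_pos: [0.6285, 0.043, 0.0215]
eef_rot: [[0.002, 0.938, 0.345], [-0.001, 0.345, -0.938], [-1.0, 0.001, 0.001]]
contact_force: [1.7, -6.1, 3.9]
width: -0.0002
18.45 [0.6285 0.043  0.0215] [ 2.68 -5.97  3.17]
tool local 49.51915495459449 -2.030430793167894
scene holder local 50.919067200708014 38.591186617919114 16
```

```bash
python3 -m jog '[{"hand":1,"xyz":[0,0,-0.0005],"twist":[0,0,0]},{"hand":1,"xyz":[0,0,-0.001],"twist":[0,0,0]},{"hand":1,"xyz":[0,0,-0.001],"twist":[0,0,0]}]'; python3 see.py s18
```

```text
time_s: 18.85
eef_pos: [0.6285, 0.0433, 0.0218]
eef_rot: [[0.002, 0.938, 0.346], [-0.001, 0.346, -0.938], [-1.0, 0.001, 0.002]]
contact_force: [3.3, -7.8, 3.8]
width: -0.0003
18.9 [0.6284 0.0433 0.0218] [ 3.48 -7.58  4.63]
tool local 49.601883163140236 -1.7127111754719135
scene holder local 51.02289136487705 39.63059440286733 19
```

```bash
python3 -m jog '[{"hand":1,"xyz":[0,0,0.001],"twist":[0,0,0]},{"hand":1,"xyz":[0,0,0.002],"twist":[0,0,0]},{"hand":1,"xyz":[0,0,0.003],"twist":[0,0,0]},{"hand":1,"xyz":[0,0,0.006],"twist":[0,0,0]},{"hand":1,"xyz":[0,0,0.012],"twist":[0,0,0]},{"hand":1,"xyz":[-0.005,0,0.018],"twist":[0,0,0]},{"hand":1,"xyz":[-0.03,0,0.022],"twist":[0,0,0]},{"hand":1,"xyz":[-0.06,0,0.022],"twist":[0,0,0]},{"hand":1,"xyz":[-0.1,0,0.022],"twist":[0,0,0]},{"hand":1,"xyz":[-0.14,0,0.022],"twist":[0,0,0]}]'; python3 see.py s19
```

```text
time_s: 20.0
eef_pos: [0.6343, 0.0237, 0.1618]
eef_rot: [[-0.002, 0.939, 0.345], [-0.0, 0.345, -0.939], [-1.0, -0.002, -0.0]]
contact_force: [1.5, 0.3, -0.0]
width: -0.0
20.05 [0.6388 0.024  0.1706] [ 2.67 -0.36  5.45]
tool local 52.63685315818723 -23.460387007244055
scene holder local 52.883962298524985 38.906886514014296 15
top holder local 51.51132065627317 37.29479426886158 20
```

View pics/s19.png

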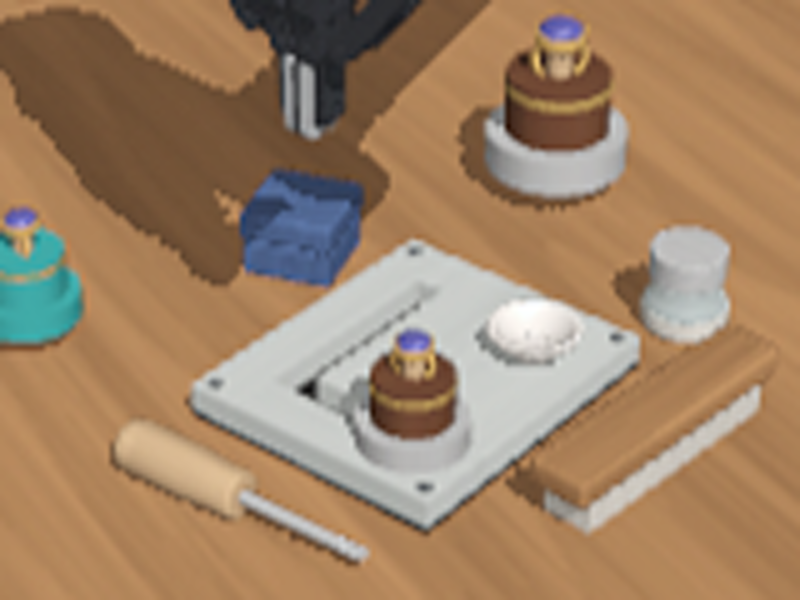

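```bash
python3 -m jog '[{"hand":1,"xyz":[0,-0.03,0.03],"twist":[0,0,0]},{"hand":1,"xyz":[0,-0.06,0.06],"twist":[0,0,0]},{"hand":1,"xyz":[0,-0.09,0.1],"twist":[0,0,0]},{"hand":1,"xyz":[0,-0.12,0.14],"twist":[0,0,0]},{"hand":1,"xyz":[0,-0.14,0.17],"twist":[0,0,0]},{"hand":1,"xyz":[0,-0.15,0.19],"twist":[0,0,0]},{"hand":1,"xyz":[0,-0.15,0.19],"twist":[0,0,0]},{"hand":1,"xyz":[0,-0.15,0.19],"twist":[0,0,0]}]'; python3 see.py s20
python3 - <<'E'
from h import *
c=cams.read_camera("top");cv2.imwrite("pics/top20.png",c["image"])
a=c["image"][180:330,240:400];cv2.imwrite("pics/topz20.png",cv2.resize(a,None,fx=4,fy=4,interpolation=cv2.INTER_CUBIC))
E
```

```text
time_s: 20.95
eef_pos: [0.559, -0.2063, 0.1596]
eef_rot: [[-0.002, 0.939, 0.344], [0.001, 0.344, -0.939], [-1.0, -0.002, -0.001]]
contact_force: [1.2, 0.7, -0.1]
width: -0.0001
21.0 [ 0.5593 -0.2057  0.1599] [ 1.14 -0.34  0.74]
tool local -101.22536897505034 -211.51363535138552
scene holder local 52.883962298524985 38.906886514014296 15
top holder local 51.82663376895891 37.296157542948286 21
```

View pics/topz20.png

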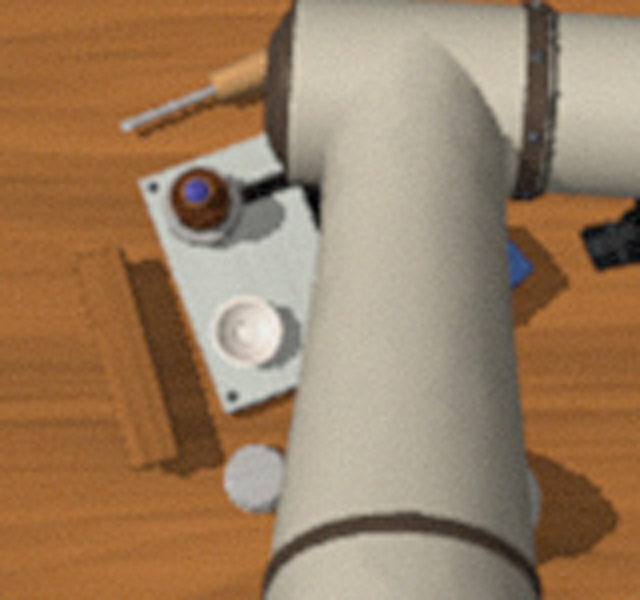

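In the top view, the holder sits at the slot end (zoom (203,205)); its travel from the corner measures about 73–75 mm. There is time for one gentle confirming push, so I'll go back.

```bash
python3 -m jog '[{"hand":1,"xyz":[0,0.03,-0.03],"twist":[0,0,0]},{"hand":1,"xyz":[0,0.06,-0.065],"twist":[0,0,0]},{"hand":1,"xyz":[0,0.09,-0.1],"twist":[0,0,0]},{"hand":1,"xyz":[0,0.12,-0.135],"twist":[0,0,0]},{"hand":1,"xyz":[0,0.14,-0.165],"twist":[0,0,0]},{"hand":1,"xyz":[0,0.15,-0.185],"twist":[0,0,0]},{"hand":1,"xyz":[0.02,0.15,-0.19],"twist":[0,0,0]},{"hand":1,"xyz":[0.05,0.15,-0.19],"twist":[0,0,0]},{"hand":1,"xyz":[0.085,0.15,-0.19],"twist":[0,0,0]},{"hand":1,"xyz":[0.115,0.15,-0.19],"twist":[0,0,0]},{"hand":1,"xyz":[0.13,0.15,-0.19],"twist":[0,0,0]},{"hand":1,"xyz":[0.137,0.15,-0.19],"twist":[0,0,0]}]'; python3 see.py s21
```

```text
time_s: 22.35
eef_pos: [0.6336, 0.0248, 0.0216]
eef_rot: [[-0.004, 0.938, 0.347], [-0.001, 0.347, -0.938], [-1.0, -0.004, -0.0]]
contact_force: [0.6, -0.3, -0.0]
width: 0.0001
22.4 [0.6338 0.0248 0.0216] [ 0.01  0.53 -0.25]
tool local 48.21864998272635 -20.975917266408455
scene holder local 51.59211092576204 38.25972567886436 19
top holder local 51.287526727010295 40.94062628949898 8
```

```bash
python3 -m jog '[{"hand":1,"xyz":[0,0.001,-0.004],"twist":[0,0,0]},{"hand":1,"xyz":[0,0.001,-0.009],"twist":[0,0,0]},{"hand":1,"xyz":[0,0.001,-0.013],"twist":[0,0,0]},{"hand":1,"xyz":[0,0.001,-0.0155],"twist":[0,0,0]},{"hand":1,"xyz":[0,0.001,-0.017],"twist":[0,0,0]},{"hand":1,"xyz":[0,0.001,-0.017],"twist":[0,0,0]},{"hand":1,"xyz":[0,0.001,-0.017],"twist":[0,0,0]}]'|grep -E "pos|force"; python3 -c "
from h import *
for i in range(3):
  c=cams.read_camera('scene')
  o=env.get_obs();print(o['eef_pos'].round(4),o['contact_force'].round(1),(o['eef_pos'][:2]-[.5813,.0278])@[-.3453,.9385])"
```

```text
eef_pos: [0.63, 0.0403, 0.0238]
contact_force: [0.3, 0.7, -0.7]
[0.63   0.0403 0.0238] [ 0.4 -0.5 -0.1] -0.005118774579750277
[0.63   0.0402 0.0238] [-0.6  0.2  0.3] -0.005170973511062511
[0.63   0.0402 0.0237] [-0.3  0.3 -0.1] -0.005189166061431541
```

```bash
python3 -m jog '[{"hand":1,"xyz":[0,0,-0.0005],"twist":[0,0,0]},{"hand":1,"xyz":[0,0,-0.001],"twist":[0,0,0]},{"hand":1,"xyz":[0,0,-0.001],"twist":[0,0,0]}]'|grep -E "pos|force"; python3 see.py s22
```

```text
eef_pos: [0.6297, 0.0413, 0.0238]
contact_force: [0.4, 0.3, -0.4]
23.7 [0.6297 0.0413 0.0238] [-0.33 -0.04 -0.51]
tool local 50.06426069659877 -4.007040015560801
scene holder local 51.50615166540719 37.865368937090594 20
```

```bash
python3 -m jog '[{"hand":1,"xyz":[0,0,-0.0005],"twist":[0,0,0]},{"hand":1,"xyz":[0,0,-0.001],"twist":[0,0,0]},{"hand":1,"xyz":[0,0,-0.001],"twist":[0,0,0]}]'|grep -E "pos|force"
```

```text
eef_pos: [0.6294, 0.0422, 0.0238]
contact_force: [-0.1, -0.6, -0.1]
```

```bash
python3 -m jog '[{"hand":1,"xyz":[0,0,-0.0005],"twist":[0,0,0]},{"hand":1,"xyz":[0,0,-0.0005],"twist":[0,0,0]},{"hand":1,"xyz":[0,0,-0.0005],"twist":[0,0,0]}]'|grep -E "pos|force"
```

```text
eef_pos: [0.6292, 0.0425, 0.0239]
contact_force: [0.4, -2.5, 0.0]
```

```bash
python3 -m jog '[{"hand":1,"xyz":[0,0,-0.0005],"twist":[0,0,0]},{"hand":1,"xyz":[0,0,-0.0005],"twist":[0,0,0]},{"hand":1,"xyz":[0,0,-0.0005],"twist":[0,0,0]}]'|grep -E "pos|force"
```

```text
eef_pos: [0.6291, 0.043, 0.024]
contact_force: [0.3, -3.4, 0.3]
```

```bash
python3 -m jog '[{"hand":1,"xyz":[0,0,-0.0005],"twist":[0,0,0]},{"hand":1,"xyz":[0,0,-0.0005],"twist":[0,0,0]},{"hand":1,"xyz":[0,0,-0.0005],"twist":[0,0,0]}]'|grep -E "pos|force"
```

```text
eef_pos: [0.629, 0.0435, 0.0241]
contact_force: [1.5, -3.8, 1.7]
```

```bash
python3 see.py s23
```

```text
25.05 [0.629  0.0436 0.0241] [ 1.38 -4.31  2.13]
tool local 50.23942011181454 -1.672664819890729
scene holder local 51.3674443814915 38.537483795841865 19
```

```bash
python3 -m jog '[{"hand":1,"xyz":[0,0,-0.0005],"twist":[0,0,0]},{"hand":1,"xyz":[0,0,-0.0005],"twist":[0,0,0]},{"hand":1,"xyz":[0,0,-0.0005],"twist":[0,0,0]}]'|grep -E "pos|force"
```

```text
eef_pos: [0.629, 0.0439, 0.0242]
contact_force: [1.3, -4.0, 3.6]
```

```bash
python3 -m jog '[{"hand":1,"xyz":[0,0,-0.0005],"twist":[0,0,0]},{"hand":1,"xyz":[0,0,-0.0005],"twist":[0,0,0]},{"hand":1,"xyz":[0,0,-0.0005],"twist":[0,0,0]}]'|grep -E "pos|force"; python3 see.py s24
```

```text
eef_pos: [0.629, 0.0442, 0.0244]
contact_force: [1.7, -6.2, 4.4]
25.8 [0.6289 0.0442 0.0244] [ 1.59 -5.81  3.04]
tool local 50.353521468922686 -1.0993291070069238
scene holder local 51.22469253594221 39.26994451141283 21
```

```bash
python3 -m jog '[{"hand":1,"xyz":[0,0,-0.0005],"twist":[0,0,0]},{"hand":1,"xyz":[0,0,-0.0005],"twist":[0,0,0]},{"hand":1,"xyz":[0,0,-0.0005],"twist":[0,0,0]}]'|grep -E "pos|force"; python3 see.py s25
```

```text
eef_pos: [0.6289, 0.0443, 0.0245]
contact_force: [2.3, -7.1, 4.0]
26.25 [0.6289 0.0443 0.0245] [ 1.78 -6.87  4.13]
tool local 50.389542161330105 -0.9145530655243501
scene holder local 51.10756111765602 38.99224185357054 20
```

View pics/s25.png

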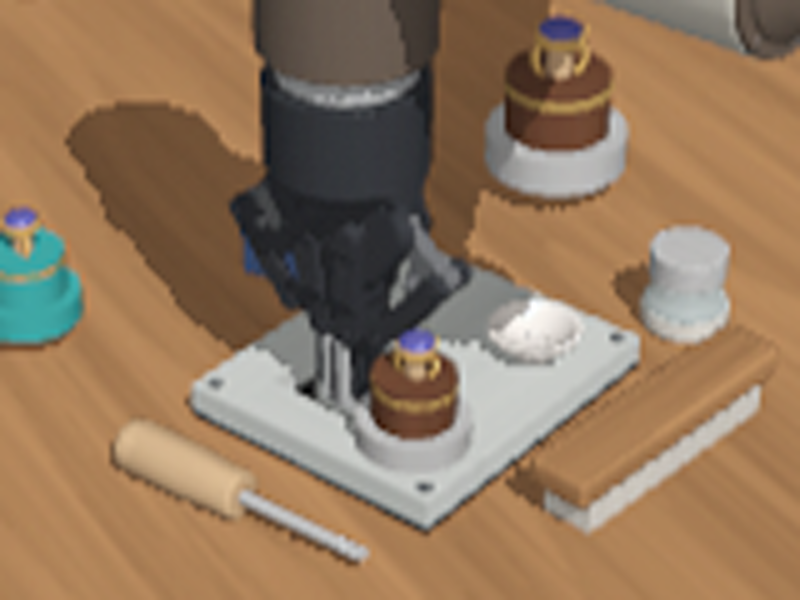

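The stop repeats: rest contact is at the same place after both retractions, and beyond it the holder only begins to lean. So the pin is home. I'll retract slowly so that it settles, then clear off.

```bash
python3 -m jog '[{"hand":1,"xyz":[0,0,0.0005],"twist":[0,0,0]},{"hand":1,"xyz":[0,0,0.001],"twist":[0,0,0]},{"hand":1,"xyz":[0,0,0.0015],"twist":[0,0,0]},{"hand":1,"xyz":[0,0,0.002],"twist":[0,0,0]},{"hand":1,"xyz":[0,0,0.0025],"twist":[0,0,0]},{"hand":1,"xyz":[0,0,0.003],"twist":[0,0,0]},{"hand":1,"xyz":[0,0,0.0035],"twist":[0,0,0]},{"hand":1,"xyz":[0,0,0.004],"twist":[0,0,0]},{"hand":1,"xyz":[0,0,0.005],"twist":[0,0,0]},{"hand":1,"xyz":[0,0,0.008],"twist":[0,0,0]},{"hand":1,"xyz":[0,0,0.013],"twist":[0,0,0]}]'; python3 see.py s26
```

```text
time_s: 27.45
eef_pos: [0.6326, 0.033, 0.0235]
eef_rot: [[-0.001, 0.938, 0.346], [0.0, 0.346, -0.938], [-1.0, -0.001, -0.0]]
contact_force: [-0.3, -0.3, -0.7]
width: -0.0002
27.5 [0.6329 0.0322 0.0236] [ 0.88 -1.19 -0.02]
tool local 49.93749650146858 -13.737491470917403
scene holder local 51.59211092576204 38.25972567886436 19
```

```bash
python3 -m jog '[{"hand":1,"xyz":[0.002,0,0.004],"twist":[0,0,0]},{"hand":1,"xyz":[0.003,0,0.004],"twist":[0,0,0]},{"hand":1,"xyz":[0.003,0,-0.003],"twist":[0,0,0]},{"hand":1,"xyz":[0.003,0,-0.007],"twist":[0,0,0]},{"hand":1,"xyz":[0.003,0,-0.009],"twist":[0,0,0]},{"hand":1,"xyz":[0.003,0,-0.010],"twist":[0,0,0]},{"hand":1,"xyz":[0.003,0,-0.010],"twist":[0,0,0]}]'; python3 see.py s27
```

```text
time_s: 28.3
eef_pos: [0.6294, 0.0422, 0.021]
eef_rot: [[0.0, 0.938, 0.346], [-0.0, 0.346, -0.938], [-1.0, 0.0, 0.0]]
contact_force: [0.4, -0.7, -0.1]
width: -0.0001
28.35 [0.6295 0.0422 0.0209] [ 0.37 -1.64 -0.75]
tool local 50.175029970588255 -3.14360810565552
scene holder local 51.733730124209885 37.90110417062498 20
```

```bash
python3 -m jog '[{"hand":1,"xyz":[0,0,-0.0005],"twist":[0,0,0]},{"hand":1,"xyz":[0,0,-0.001],"twist":[0,0,0]},{"hand":1,"xyz":[0,0,-0.001],"twist":[0,0,0]}]'|grep -E "pos|force"
```

```text
eef_pos: [0.6293, 0.0428, 0.0212]
contact_force: [1.6, -3.2, 2.2]
```

```bash
python3 -m jog '[{"hand":1,"xyz":[0,0,-0.0005],"twist":[0,0,0]},{"hand":1,"xyz":[0,0,-0.001],"twist":[0,0,0]},{"hand":1,"xyz":[0,0,-0.001],"twist":[0,0,0]}]'|grep -E "pos|force"; python3 see.py s28
```

```text
eef_pos: [0.6292, 0.0434, 0.0214]
contact_force: [1.6, -5.4, 2.5]
29.1 [0.6292 0.0434 0.0214] [ 2.11 -5.54  2.67]
tool local 50.3123991252073 -1.9380957315443017
scene holder local 51.15862656983752 38.85452987978262 17
```

```bash
python3 -m jog '[{"hand":1,"xyz":[0,0,0.0005],"twist":[0,0,0]},{"hand":1,"xyz":[0,0,0.001],"twist":[0,0,0]},{"hand":1,"xyz":[0,0,0.0015],"twist":[0,0,0]},{"hand":1,"xyz":[0,0,0.002],"twist":[0,0,0]},{"hand":1,"xyz":[0,0,0.003],"twist":[0,0,0]},{"hand":1,"xyz":[0,0,0.006],"twist":[0,0,0]},{"hand":1,"xyz":[0,0,0.012],"twist":[0,0,0]},{"hand":1,"xyz":[0,0,0.018],"twist":[0,0,0]},{"hand":1,"xyz":[-0.02,0,0.02],"twist":[0,0,0]},{"hand":1,"xyz":[-0.05,0,0.02],"twist":[0,0,0]},{"hand":1,"xyz":[-0.09,0,0.02],"twist":[0,0,0]},{"hand":1,"xyz":[-0.12,0,0.02],"twist":[0,0,0]}]'; python3 see.py s29
```

```text
time_s: 30.4
eef_pos: [0.6361, 0.025, 0.1429]
eef_rot: [[0.002, 0.939, 0.345], [0.0, 0.345, -0.939], [-1.0, 0.001, 0.0]]
contact_force: [-0.5, 0.9, -0.8]
width: -0.0002
30.45 [0.6391 0.0253 0.1488] [1.26 1.17 4.26]
tool local 53.40688909283555 -22.33853565252181
scene holder local 52.883962298524985 38.906886514014296 15
top holder local 51.82663376895891 37.296157542948286 21
```

View pics/s29.png

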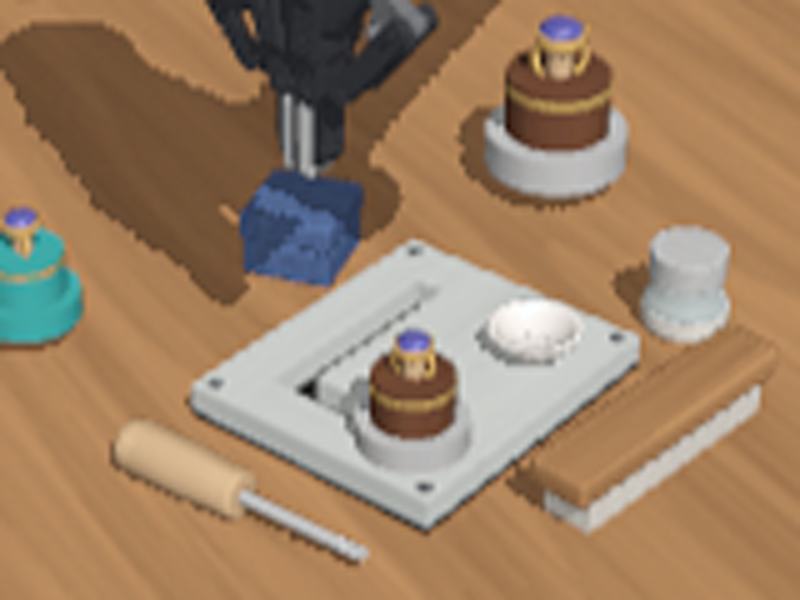

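After each of the last two pushes the holder came to rest on exactly the same pixels in both cameras, so it is home and upright. Nothing else has moved. I'll let the arm settle and hand in.

```bash
python3 -m jog '[{"hand":1,"xyz":[0,0,0.02],"twist":[0,0,0]},{"hand":1,"xyz":[0,0,0.03],"twist":[0,0,0]},{"hand":1,"xyz":[0,0,0.03],"twist":[0,0,0]},{"hand":1,"xyz":[0,0,0.03],"twist":[0,0,0]},{"hand":1,"xyz":[0,0,0.03],"twist":[0,0,0]}]'; python3 -c "
from cell import env
o=env.get_obs();print(o['time_s'],o['dq'].round(2),o['contact_force'].round(1));print(env.close_job())"
```

```text
time_s: 31.05
eef_pos: [0.6456, -0.0025, 0.1402]
eef_rot: [[-0.001, 0.938, 0.345], [-0.0, 0.345, -0.938], [-1.0, -0.001, -0.0]]
contact_force: [-0.2, -0.4, 0.2]
width: -0.0001
31.05 [ 0.3  -0.17  0.19  0.19  0.01  0.03] [-0.2 -0.4  0.2]
the job is handed in; nothing more can be done
None
```

The ring holder is at the closed end of the short leg, standing upright, and I handed the job in at 31 s with the arm clear of everything. I pushed it with shut fingertips low on its base along the long leg to the end stop, then from its other side along the short leg until it stopped.

**Checks that agree:**
- The holder came to rest on the same pixels in both cameras after each of the last two pushes, so it was no longer moving forward.
- Its travel from the corner measures 73 mm (top camera) to 76 mm (scene camera), against 74 mm nominal.
- In the pictures, nothing else on the bench has moved.

**Checks that disagree or fell short:**
- The two cameras differ by about 1.5 mm on the holder's final position. The closed end is hidden under its base, so "fully home" is inferred from force and repeated contact, not seen.
- At the end stop the first push reached about 12 N and the holder leaned roughly 1° before settling. I took the later pushes only to about 5–9 N, and it leaned slightly again before settling upright each time.

One move of two 1 mm nudges ran in a small shell loop instead of being typed out separately; all other rows were typed one call at a time.

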